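# Dress the sauce slide of a chip stand

## Robot

A 6-joint arm with a two-finger parallel gripper is mounted at the origin on the work surface. World frame = base frame: x ahead of the robot, y to its left, z up, the work surface at z = 0. Lengths are in m, angles in rad, forces in N, time in s.
With the tool pointing down it reaches from about 0.375 to 0.9 m from the base axis. Payload 3.1 kg.
Tool frame: the origin (TCP) lies at the very end of the fingers, on their centre line; the grasp point (between the pads) lies 19 mm behind it; z points along the fingers, y is the line along which they close (so a half turn about z gives the same grasp; the last joint's range is limited). The gripper opens to 87 mm and grips with 3 to 60 N. Pads are 19 mm wide; open, the fingers measure 117 mm over their backs; the gripper's body (75 mm by 190 mm) begins 51 mm behind the grasp point.
Start: joints at [1.131, 0.527, 1.433, -0, 1.181, -0.178], TCP at [0.161, 0.604, 0.223] pointing down, gripper open.
Joint ranges: [-3.08, 3.08], [-0.75, 2.2], [0.22, 2.44], [-1.43, 4.57], [0, 2.65], [-2.85, 2.85]. Speed limits (rad/s): [2.79, 2.79, 3.14, 3.14, 3.14, 3.14].

## Interface

Orientations are given as a unit quaternion [x, y, z, w].
In Python, from rig import status, viewer, robot gives the robot as it stands.
- The arm moves only by the tool arm_command, never from a script. Its arguments are lists of equal length, an entry for each row: "delta_rot": the turn, a rotation vector about the tool's x, y, z in degrees, a list of three; "delta_pos": the shift along the tool's x, y, z in m, a list of three; "gripper": the closure, from -1 (fully open) to 1 (shut). In form: {"delta_rot": [[rx, ry, rz], ...], "delta_pos": [[dx, dy, dz], ...], "gripper": [gripper, ...]}. A call has 1 to 12 rows; each row is the pose to reach, as a shift and turn from the pose commanded when the call began, along the tool's axes at that moment; what a row does not reach only later rows make up. A row lasts 1/12 s, in which the tool goes at most 41.7 mm and 7.16 degrees, less where a joint would pass 70% of its speed; a pose out of reach is approached as far as the arm can. A call with a gripper value outside its range is refused whole. The fingers move at their own pace and stop on an object; "grip_force" is the grip in N (left out, the last holds). Time passes only in rows, so rows that repeat a pose let the fingers close. It gives the time, the measured TCP pose, the force, the opening and the grip force at its end, in the units of the state.
- status.get_obs(): the state, without advancing time (a new reading comes with each control period).
- viewer.camera(name): name is "scene" or "top" or "wrist"; returns a dict with "pixels" (480x640x3 uint8, blue, green, red), "fx", "fy", "cx", "cy" (pixels), "k1" (the pictures are not rectified: a ray, as slopes to the right and down, at radius r is drawn at 1 + k1 r^2 times it, then the intrinsics apply), "pose" (4x4, takes a point from camera to world coordinates); the wrist camera has in their place "mount" (4x4, takes a point from camera to tool coordinates, whose origin is the TCP and whose axes are the flange's). Camera axes: x right, y down, z forward; pixel columns grow to the right and rows downward; lengths in m; the calibration is good to about 2 mm. A picture is of the moment at which its call begins: read the wrist's pose just before it. There is no depth.
- robot.hand_in(): hands the job in; it is judged then, once.
The state is a dict: "time": time; "q": joint angles; "joint_velocities": joint speeds; "joint_torque": joint torques, N m; "position": TCP position; "tool_rot": TCP orientation; "ft_force": force on the tool from outside, world axes, zero at the start; "moment": the same for the moment, N m; "grip_width": finger opening in m; "grip_force": force on a finger pad.
Only numpy, scipy, OpenCV 4.12 (cv2) and the standard library are available. Lean on these libraries where they do the work, as an engineer would, in place of code of your own. Each camera call takes 0.05 s, during which the arm holds its last target. There are 200 camera calls.

## Task

Get the sauces ready for serving: on the pulled-in steel serving slide, stand the taller sauce pump in the left bay and the shorter one in the right bay (left and right as seen from the robot), upright and with both spouts pointing straight out over the drip trough towards the customers; set them down, do not drop them. Then push the slide all the way out to its end stop, with the pumps still standing so, and let go. Leave the bowl, the shaker and the spatula where they are.

Things in the scene. Friction and masses are not known exactly. Their poses are not given: they have to be found in the camera images.
- tall_pump: Loose upright sauce pump, 196 mm tall: steel can 64 mm across, 128 mm high; black lid 68 mm across, 14 mm thick; stem 18 mm across, 26 mm long; on top a rigid black head block 50 (x) x 28 (y) x 28 mm, its middle 182 mm above the origin. Bent steel spout 13 mm thick leaves the head along +x, reaching 70 mm from the axis. Origin: centre of underside; z up; x = spout direction. 0.4 to 0.8 kg.
- short_pump: Loose upright sauce pump, 156 mm tall: steel can 64 mm across, 88 mm high; black lid 68 mm across, 14 mm thick; stem 18 mm across, 26 mm long; on top a rigid black head block 50 (x) x 28 (y) x 28 mm, its middle 142 mm above the origin. Bent steel spout 13 mm thick leaves the head along +x, reaching 70 mm from the axis. Origin: centre of underside; z up; x = spout direction. 0.3 to 0.6 kg.
- bay_left (a point): Centre of the slide's left (+y) bay, on its floor surface: flat steel 112 mm (x) by 119 mm (y), with a rim 8 mm high and 4 mm thick around it. x points towards the customers (to the drip trough, away from the handle post), y to the robot's left, z up. About 27 mm above the table; moves with the slide.
- bay_right (a point): Centre of the slide's right (-y) bay, on its floor surface: flat steel 112 mm (x) by 119 mm (y), with a rim 8 mm high and 4 mm thick around it. x points towards the customers (to the drip trough, away from the handle post), y to the robot's left, z up. About 27 mm above the table; moves with the slide.
- trough (a point): Middle of the drip trough, a strip 48 mm wide with dark grille bars along the customers' edge of the slide, 84 mm beyond the line through the two bay centres; axes as those of the bays.
- post (a point): Point on the axis of the slide's handle post: an upright black round rod 20 mm across that stands on a tongue at the middle of the slide's robot-side edge, 105 mm (along -x of the bays) from the line through the bay centres. The rod's top is 25 mm above this point, its foot 60 mm below it; axes as those of the bays.
- slide (a joint): How far the slide is pushed out along the bays' x, in m: 0 is fully in (robot side), 0.12 is the end stop (customers' side). It starts between 0 and 0.03, runs on rails in a fixed frame, has no spring, stays where it is left and needs about 3 to 6 N to move.
- bowl: Bystander: steel bowl, 140 mm across, 60 mm high; origin under its centre.
- shaker: Bystander: aluminium salt shaker, 60 mm across, 115 mm high; origin under its centre.
- spatula: Bystander: spatula 180 mm long lying on the table, its length along its x; origin under its middle.
Not all that is in view belongs to the job. What is shaped like the short_pump but green or red is not meant.

How it is judged:
On the way:
1. both pumps stand released in their bays, spouts towards the customers, while the slide is still in (less than 80 mm out) (horizontal distance between tall_pump and bay_left below 0.032 m and z of tall_pump in the frame of bay_left between -0.005 and 0.005 m and angle between each of tall_pump, short_pump's own z axis and vertical below 0.08 rad and angle between the x axis of tall_pump and the x axis of bay_left, either way round below 0.26 rad and x of trough in the frame of tall_pump above 0 m and contact force between the fingers and tall_pump below 0.1 N and linear speed of each of tall_pump, short_pump below 0.03 m/s and horizontal distance between short_pump and bay_right below 0.032 m and z of short_pump in the frame of bay_right between -0.005 and 0.005 m and angle between the x axis of short_pump and the x axis of bay_right, either way round below 0.26 rad and x of trough in the frame of short_pump above 0 m and contact force between the fingers and short_pump below 0.1 N and value of joint slide below 0.08 m), for 0.2 s.
At the end, for the whole second after the job is handed in: Slide out to within 8 mm of its stop; tall pump in the left bay, short in the right, flat on the floor (within 32 mm of the bay centre, 5 mm in height, tilt under 0.08 rad), spouts within 0.26 rad (15 degrees) of straight towards the customers, released and at rest (horizontal distance between tall_pump and bay_left below 0.032 m and z of tall_pump in the frame of bay_left between -0.005 and 0.005 m and angle between each of tall_pump, short_pump's own z axis and vertical below 0.08 rad and angle between the x axis of tall_pump and the x axis of bay_left, either way round below 0.26 rad and x of trough in the frame of tall_pump above 0 m and contact force between the fingers and tall_pump below 0.1 N and linear speed of each of tall_pump, short_pump below 0.03 m/s and horizontal distance between short_pump and bay_right below 0.032 m and z of short_pump in the frame of bay_right between -0.005 and 0.005 m and angle between the x axis of short_pump and the x axis of bay_right, either way round below 0.26 rad and x of trough in the frame of short_pump above 0 m and contact force between the fingers and short_pump below 0.1 N and value of joint slide above 0.112 m); the robot touches nothing.
It fails at once if a bystander (bowl, shaker or spatula) is moved by more than 30 mm (distance of any of bowl, shaker, spatula from where it was at the start of the episode above 0.03 m).
It fails at once if a pump is dropped or knocked over (moves faster than 0.5 m/s while the fingers do not touch it) ((linear speed of tall_pump above 0.5 m/s and contact force between the fingers and tall_pump below 0.1 N) or (linear speed of short_pump above 0.5 m/s and contact force between the fingers and short_pump below 0.1 N)).
It also fails if it takes over 72 s, if anything falls off the work surface, if the arm or the gripper's body presses on something with over 40 N, if the wrist force passes 120 N, or if a joint passes its speed limit or range.

## Working session

There is one attempt and no reset: what is moved stays moved. The work goes in short steps, Python scripts to look and compute and a tool call to move; the robot and the scene stay as the last step left them, time stands still between calls to the robot, and variables do not carry over. Pictures are saved under pics/ and viewed, at most 10 in all, crops included, and the job is handed in when it is done.

Besides the shell and the picture viewer there is one more tool, called after "Call:" as name(argument=value, ...), one argument or row to a line, values as JSON. arm_command: Moves the arm, as the interface text tells. Its arguments: {"type":"object","properties":{"delta_rot":{"type":"array","items":{"type":"array","items":{"type":"number"}}},"delta_pos":{"type":"array","items":{"type":"array","items":{"type":"number"}}},"gripper":{"type":"array","items":{"type":"number"}},"grip_force":{"type":"number"}},"required":["delta_rot","delta_pos","gripper"]}

```bash
ls; mkdir -p pics
cat > h.py <<'E'
import numpy as np, cv2
from rig import status, viewer, robot
from scipy.spatial.transform import Rotation as R
def und(c,u,v):
    x=(u-c['cx'])/c['fx']; y=(v-c['cy'])/c['fy']
    a,b=x,y
    for _ in range(20):
        s=1+c['k1']*(a*a+b*b); a,b=x/s,y/s
    return np.array([a,b,1.])
def pose(c,o=None):
    if 'pose' in c: return np.array(c['pose'])
    T=np.eye(4);T[:3,:3]=R.from_quat(o['tool_rot']).as_matrix();T[:3,3]=o['position']
    return T@np.array(c['mount'])
def ray(c,u,v,o=None):
    T=pose(c,o); return T[:3,3],T[:3,:3]@und(c,u,v)
def onz(c,u,v,z,o=None):
    p,d=ray(c,u,v,o); return p+d*(z-p[2])/d[2]
def proj(c,P,o=None):
    T=np.linalg.inv(pose(c,o)); q=T[:3,:3]@np.array(P)+T[:3,3]; a,b=q[:2]/q[2]; s=1+c['k1']*(a*a+b*b)
    return c['fx']*a*s+c['cx'],c['fy']*b*s+c['cy']
E
python3 - <<'E'
from h import *
import pickle
o=status.get_obs(); print({k:np.round(v,3).tolist() for k,v in o.items()})
for n in('scene','top'):
    c=viewer.camera(n); cv2.imwrite(f'pics/{n}0.png',c['pixels']); pickle.dump(c,open(n+'0.pkl','wb'))
    print(n,c['fx'],c['k1'],np.round(c['pose'],3).tolist())
E
```

```text
pics
{'time': 0.0, 'q': [1.131, 0.528, 1.434, -0.0, 1.181, -0.178], 'joint_velocities': [-0.0, -0.0, 0.001, 0.001, -0.0, 0.001], 'joint_torque': [-0.001, -44.004, -17.659, 0.063, 0.058, -0.0], 'position': [0.161, 0.603, 0.222], 'tool_rot': [0.13, 0.992, -0.001, -0.0], 'ft_force': [0.039, -0.164, 0.68], 'moment': [0.014, -0.021, 0.04], 'grip_force': 0.0, 'grip_width': 0.087}
scene 520.8872176540394 0.03165963968419801 [[-0.597, 0.523, -0.608, 1.221], [0.802, 0.371, -0.468, 0.617], [-0.019, -0.768, -0.641, 0.873], [0.0, 0.0, 0.0, 1.0]]
top 578.7209934515809 -0.03125658971135028 [[0.004, -0.994, 0.107, 0.359], [-1.0, -0.005, -0.01, 0.059], [0.01, -0.107, -0.994, 1.499], [0.0, 0.0, 0.0, 1.0]]
```

View pics/scene0.png

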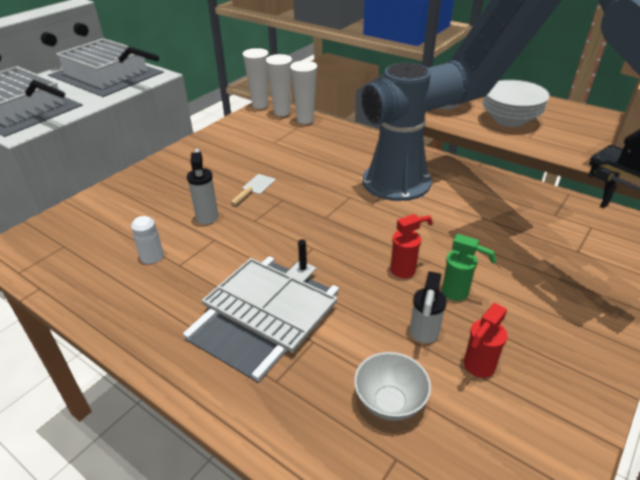

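View pics/top0.png

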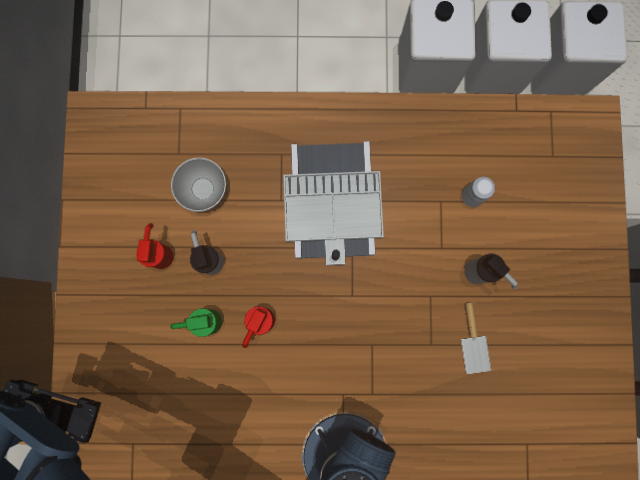

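The scene view shows the tall grey pump at (203,190), the slide at (270,300) and the short grey pump at (428,312). In the top view the tall pump's head is at (490,268), the short's at (204,258), and the slide's post at (335,254). Three pumps share the short shape besides it: red (153,252), green (202,322), red (258,322). The short_pump is the grey-can, black-head one at (204,258), since red and green are excluded. I'll confirm it in an enlarged crop.

Run:
```python
import cv2,numpy as np
a=cv2.imread('pics/top0.png'); s=cv2.imread('pics/scene0.png')
f=lambda im,x,y,w,h,k:cv2.resize(im[y:y+h,x:x+w],None,fx=k,fy=k,interpolation=cv2.INTER_CUBIC)
top=np.hstack([f(a,165,220,66,50,6),f(a,455,240,66,50,6)])
bot=np.hstack([f(a,275,160,120,110,2.4),f(s,395,255,88,110,2.4),f(s,160,140,80,110,2.4)])
w=max(top.shape[1],bot.shape[1]); p=lambda i:cv2.copyMakeBorder(i,0,0,0,w-i.shape[1],0)
o=np.vstack([p(top),p(bot)]); print(o.shape); cv2.imwrite('pics/crop.png',o)
```

```text
(564, 792, 3)
```

View pics/crop.png

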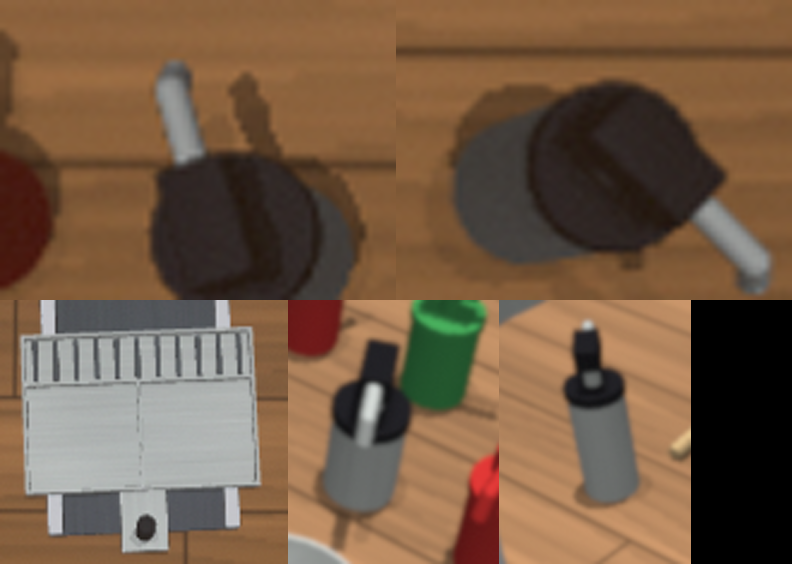

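The crops confirm it: the short black-headed, grey-can pump has its spout pointing away from the robot and slightly left (tip about (194,232)). The tall one's spout points to the lower right (tip about (515,286)). The slide's rim corners are about (284,176), (380,172), (383,237), (286,240).

Run:
```python
from h import *
import pickle
c=pickle.load(open('top0.pkl','rb'))
g=lambda u,v,z:onz(c,u,v,z)[:2]
for n,l,zl,s,t,zh in(('short',(204.3,259),.102,(196.7,246.7),(194.2,232),.142),('tall',(491,267.8),.142,(505.7,274.2),(515.2,285.8),.182)):
    A=g(*l,zl); S=g(*s,zh); T=g(*t,zh-.01)
    print(n,A.round(3),'start',S.round(3),'tip',T.round(3),'yaw A-S',np.degrees(np.arctan2(*(S-A)[::-1])).round(1),'A-T',np.degrees(np.arctan2(*(T-A)[::-1])).round(1),'S-T',np.degrees(np.arctan2(*(T-S)[::-1])).round(1),np.linalg.norm(T-A).round(3))
K=[g(u,v,.035) for u,v in((284.2,175.8),(380,171.7),(382.9,237.1),(285.8,240.4))]
print(np.round(K,3))
TL,TR,BR,BL=K
y=(TL-TR)+(BL-BR); yaw=np.degrees(np.arctan2(-y[0],y[1])); print('slide yaw',yaw.round(1),np.linalg.norm(TL-TR).round(3),np.linalg.norm(TL-BL).round(3))
ex=np.array([np.cos(np.radians(yaw)),np.sin(np.radians(yaw))]); ey=np.array([-ex[1],ex[0]])
m=(BL+BR)/2; b=m+ex*.060
print('mid',b.round(3),'L',(b+ey*.0615).round(3),'R',(b-ey*.0615).round(3),'post',(b-ex*.105).round(3), 'post seen',g(275+146/2.4,160+(523-300)/2.4,.1).round(3))
for n,u,v in(('bowl',199,185),('shaker',484,187)): print(n,g(u,v,.06).round(3))
o=status.get_obs(); print(np.degrees(R.from_quat(o['tool_rot']).as_matrix()).round(1)/57.3, np.array(viewer.camera('wrist')['mount']).round(3).tolist())
```

```text
short [0.485 0.346] start [0.51  0.356] tip [0.546 0.366] yaw A-S 22.4 A-T 17.7 S-T 14.1 0.065
tall [ 0.463 -0.338] start [ 0.446 -0.36 ] tip [ 0.42  -0.385] yaw A-S -128.9 A-T -133.3 S-T -136.7 0.064
[[ 0.707  0.16 ]
 [ 0.719 -0.088]
 [ 0.549 -0.094]
 [ 0.539  0.153]]
slide yaw 2.6 0.248 0.168
mid [0.604 0.032] L [0.601 0.094] R [ 0.607 -0.029] post [0.499 0.028] post seen [0.501 0.027]
bowl [0.676 0.373]
shaker [ 0.676 -0.35 ]
[[-0.96684119  0.2582897  -0.        ]
 [ 0.2582897   0.96684119 -0.0017452 ]
 [ 0.         -0.0017452  -1.        ]] [[0.001, -0.959, -0.284, 0.077], [1.0, 0.001, 0.0, -0.0], [0.0, -0.284, 0.959, -0.162], [0.0, 0.0, 0.0, 1.0]]
```

Call:
arm_command(
  delta_rot=[
    [0,0,-3],
    [0,0,-8],
    [0,0,-13],
    [0,0,-18],
    [0,0,-23],
    [0,0,-27],
    [0,0,-31],
    [0,0,-31],
    [0,0,-31],
    [0,0,-31],
    [0,0,-31],
    [0,0,-31],
  ],
  delta_pos=[
    [-0.02,-0.009,0],
    [-0.055,-0.024,0],
    [-0.092,-0.04,0],
    [-0.13,-0.056,0],
    [-0.168,-0.073,0],
    [-0.206,-0.09,0],
    [-0.244,-0.106,0],
    [-0.282,-0.123,0],
    [-0.32,-0.139,0],
    [-0.35,-0.152,0],
    [-0.37,-0.161,0],
    [-0.38,-0.165,0],
  ],
  gripper=[-1,-1,-1,-1,-1,-1,-1,-1,-1,-1,-1,-1],
  grip_force=30,
)

```text
time: 1.15
position: [0.4883, 0.3441, 0.2223]
tool_rot: [-0.138, 0.99, -0.0, 0.0]
ft_force: [-1.0, 0.0, 0.3]
grip_width: 0.0872
grip_force: 0.0
```

```bash
cat > look.py <<'E'
from h import *
import sys,pickle
o=status.get_obs(); c=viewer.camera('wrist'); cv2.imwrite(f'pics/{sys.argv[1]}.png',c['pixels'])
pickle.dump((o,c),open(sys.argv[1]+'.pkl','wb'))
M=R.from_quat(o['tool_rot']).as_matrix()
print(o['time'],np.round(o['position'],4),'y yaw',np.degrees(np.arctan2(M[1,1],M[0,1])).round(2),'z',M[:,2].round(3),o['grip_width'],o['ft_force'])
E
python3 look.py w1
```

```text
1.15 [0.4883 0.3441 0.2223] y yaw 105.86 z [ 0.001 -0.001 -1.   ] 0.08723342079902362 [-0.98302007  0.00268376  0.28767659]
```

View pics/w1.png

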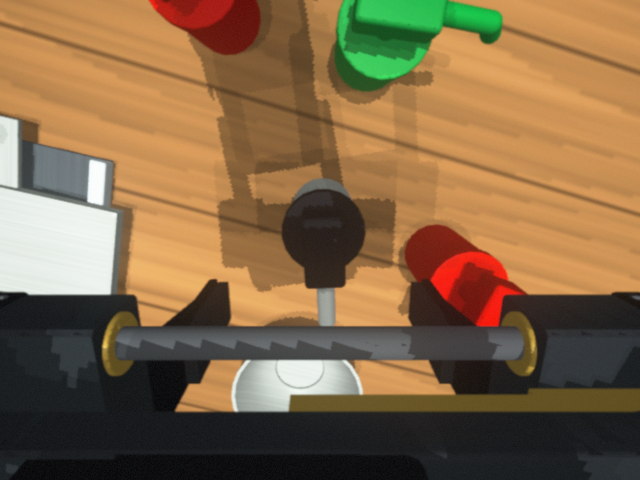

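The wrist view shows the lid disc at about (323,231), the head's front edge at about (325,287) and the spout leaving at about (326,300). It is seen from behind, between the open fingers, and a red decoy at (470,280) sits beside the right finger.

Run:
```python
from h import *
import pickle
o,c=pickle.load(open('w1.pkl','rb'))
g=c['pixels'].astype(int); m=((g.max(2)<75)).astype(np.uint8); m[:150]=0;m[295:]=0;m[:,:260]=0;m[:,390:]=0
m=cv2.morphologyEx(m,cv2.MORPH_OPEN,np.ones((9,9)))
ct=max(cv2.findContours(m,0,2)[0],key=cv2.contourArea); print(cv2.boundingRect(ct))
for r in range(190,295,8):
    xs=np.flatnonzero(m[r]); print(r,xs.min() if len(xs) else None,xs.max() if len(xs) else None)
L=onz(c,323,231,.102,o); print('lid',L.round(4))
for p,z in (((325,287),.156),((326,287),.128),((326,300),.142),((327,318),.142)): print(p,onz(c,*p,z,o).round(4))
for yaw in(14,16,18):
  e=np.array([np.cos(np.radians(yaw)),np.sin(np.radians(yaw)),0])
  for a in (np.array([.485,.346,0]),L*[1,1,0]): print(yaw,a.round(3),*[np.round(proj(c,a+e*d+[0,0,z],o)) for d,z in((0,.102),(.025,.156),(.05,.142))])
```

```text
(282, 189, 83, 99)
190 313 333
198 297 349
206 290 356
214 286 360
222 283 364
230 282 364
238 283 363
246 285 361
254 290 357
262 298 348
270 305 344
278 306 344
286 307 340
294 None None
lid [0.4858 0.3458 0.102 ]
(325, 287) [0.5092 0.3534 0.156 ]
(326, 287) [0.5207 0.358  0.128 ]
(326, 300) [0.5246 0.3589 0.142 ]
(327, 318) [0.5383 0.3636 0.142 ]
14 [0.485 0.346 0.   ] [324. 230.] [323. 287.] [322. 310.]
14 [0.486 0.346 0.   ] [323. 231.] [322. 288.] [321. 311.]
16 [0.485 0.346 0.   ] [324. 230.] [324. 287.] [324. 310.]
16 [0.486 0.346 0.   ] [323. 231.] [324. 288.] [323. 311.]
18 [0.485 0.346 0.   ] [324. 230.] [326. 287.] [326. 310.]
18 [0.486 0.346 0.   ] [323. 231.] [325. 288.] [326. 311.]
```

Call:
arm_command(
  delta_rot=[
    [0,0,-2],
    [0,0,-2],
    [0,0,-2],
    [0,0,-2],
    [0,0,-2],
    [0,0,-2],
    [0,0,-2],
    [0,0,-2],
    [0,0,-2],
    [0,0,-2],
    [0,0,-2],
    [0,0,-2],
  ],
  delta_pos=[
    [0.002,0.002,0.015],
    [0.002,0.002,0.045],
    [0.002,0.002,0.075],
    [0.002,0.002,0.092],
    [0.002,0.002,0.098],
    [0.002,0.002,0.098],
    [0.002,0.002,0.098],
    [0.002,0.002,0.098],
    [0.002,0.002,0.098],
    [0.002,0.002,0.098],
    [0.002,0.002,0.098],
    [0.002,0.002,0.098],
  ],
  gripper=[-1,-1,-1,-1,0.2,0.3,0.5,1,1,1,1,1],
  grip_force=30,
)

```text
time: 2.2
position: [0.4836, 0.3479, 0.1252]
tool_rot: [-0.157, 0.988, 0.0, 0.001]
ft_force: [-0.2, 0.5, -0.4]
grip_width: 0.0416
grip_force: 0.0
```

Call:
arm_command(
  delta_rot=[
    [0,0,0],
    [0,0,0],
    [0,0,0],
    [0,0,0],
    [0,0,0],
    [0,0,0],
    [0,0,0],
    [0,0,0],
  ],
  delta_pos=[
    [-0.0015,-0.0025,0.002],
    [-0.0015,-0.0025,0.002],
    [-0.0015,-0.0025,0.002],
    [-0.0015,-0.0025,0.002],
    [-0.0015,-0.0025,0.002],
    [-0.0015,-0.0025,0.002],
    [-0.0015,-0.0025,0.002],
    [-0.0015,-0.0025,0.002],
  ],
  gripper=[1,1,1,1,1,1,1,1],
  grip_force=40,
)

```text
time: 2.87
position: [0.4855, 0.3459, 0.1224]
tool_rot: [-0.157, 0.988, -0.0, 0.0]
ft_force: [1.0, 1.5, -2.2]
grip_width: 0.0275
grip_force: 40.0
```

Call:
arm_command(
  delta_rot=[
    [0,0,0],
    [0,0,0],
    [0,0,0],
    [0,0,0],
    [0,0,1],
    [0,0,2],
    [0,0,4],
    [0,0,6],
    [0,0,8],
    [0,0,10],
    [0,0,11.5],
    [0,0,13],
  ],
  delta_pos=[
    [0,0,-0.006],
    [0,0,-0.02],
    [0,0,-0.04],
    [0,-0.006,-0.058],
    [0,-0.02,-0.068],
    [0,-0.045,-0.07],
    [0,-0.075,-0.07],
    [0,-0.105,-0.07],
    [0,-0.135,-0.07],
    [0,-0.165,-0.07],
    [0,-0.195,-0.07],
    [0,-0.225,-0.07],
  ],
  gripper=[1,1,1,1,1,1,1,1,1,1,1,1],
)

```text
time: 3.87
position: [0.5543, 0.1296, 0.1919]
tool_rot: [-0.043, 0.999, -0.0, -0.001]
ft_force: [0.7, 0.1, -4.5]
grip_width: 0.0276
grip_force: 40.0
```

Call:
arm_command(
  delta_rot=[
    [0,0,1],
    [0,0,2],
    [0,0,2.5],
    [0,0,2.5],
    [0,0,2.5],
    [0,0,2.5],
    [0,0,2.5],
    [0,0,2.5],
    [0,0,2.5],
    [0,0,2.5],
    [0,0,2.5],
    [0,0,2.5],
  ],
  delta_pos=[
    [-0.007,-0.03,0],
    [-0.014,-0.06,0],
    [-0.02,-0.09,0],
    [-0.027,-0.118,0],
    [-0.032,-0.142,0],
    [-0.036,-0.158,0],
    [-0.038,-0.165,0.003],
    [-0.038,-0.165,0.012],
    [-0.038,-0.165,0.022],
    [-0.038,-0.165,0.03],
    [-0.038,-0.165,0.035],
    [-0.038,-0.165,0.037],
  ],
  gripper=[1,1,1,1,1,1,1,1,1,1,1,1],
)

```text
time: 4.87
position: [0.606, -0.0273, 0.1537]
tool_rot: [-0.023, 1.0, 0.001, -0.002]
ft_force: [-0.7, 0.8, -5.0]
grip_width: 0.0283
grip_force: 40.0
```

```bash
python3 look.py w2
python3 - <<'E'
from h import *
c=viewer.camera('scene'); cv2.imwrite('pics/s2.png',cv2.resize(c['pixels'][200:400,150:400],None,fx=3,fy=3))
E
```

```text
4.8667 [ 0.606  -0.0273  0.1537] y yaw 92.66 z [-0.004  0.001 -1.   ] 0.02833785973078112 [-0.73147119  0.83546175 -4.98717707]
```

View pics/s2.png

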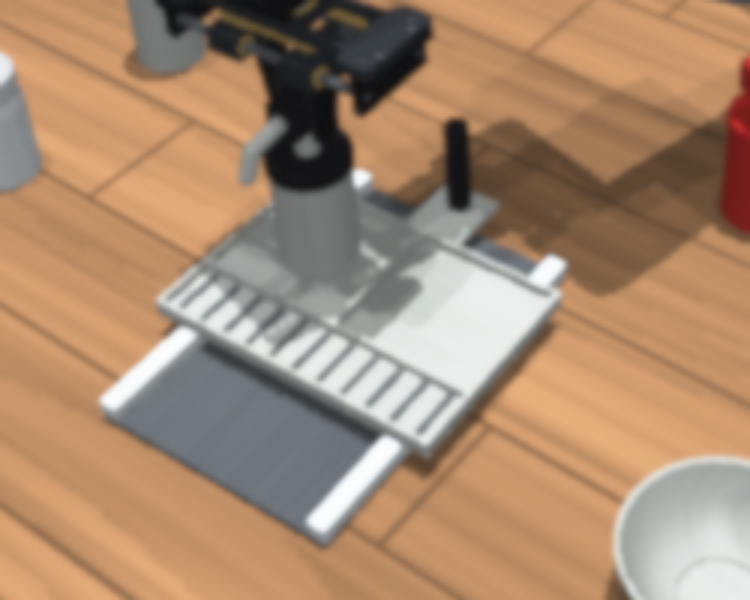

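The pump hangs just above the right bay, can foot at about (320,275) in the crop, with its spout over the trough. Lowering to contact.

Call:
arm_command(
  delta_rot=[
    [0,0,0],
    [0,0,0],
    [0,0,0],
    [0,0,0],
    [0,0,0],
  ],
  delta_pos=[
    [0,0,0.001],
    [0,0,0.002],
    [0,0,0.003],
    [0,0,0.004],
    [0,0,0.004],
  ],
  gripper=[1,1,1,1,1],
)

```text
time: 5.38
position: [0.6075, -0.029, 0.1516]
tool_rot: [-0.022, 1.0, -0.0, 0.0]
ft_force: [0.2, -0.5, -4.7]
grip_width: 0.0275
grip_force: 40.0
```

Call:
arm_command(
  delta_rot=[
    [0,0,0],
    [0,0,0],
    [0,0,0],
    [0,0,0],
  ],
  delta_pos=[
    [0,0,0.001],
    [0,0,0.0015],
    [0,0,0.002],
    [0,0,0.002],
  ],
  gripper=[1,1,1,1],
)

```text
time: 5.72
position: [0.6076, -0.0291, 0.1495]
tool_rot: [-0.022, 1.0, 0.0, -0.0]
ft_force: [-0.6, -0.8, -4.1]
grip_width: 0.0277
grip_force: 40.0
```

Call:
arm_command(
  delta_rot=[
    [0,0,0],
    [0,0,0],
    [0,0,0],
    [0,0,0],
  ],
  delta_pos=[
    [0,0,0.0005],
    [0,0,0.001],
    [0,0,0.0015],
    [0,0,0.0015],
  ],
  gripper=[1,1,1,1],
)

```text
time: 6.05
position: [0.6079, -0.0289, 0.1494]
tool_rot: [-0.022, 1.0, -0.0, 0.001]
ft_force: [-1.3, 1.0, 5.7]
grip_width: 0.0278
grip_force: 40.0
```

Call:
arm_command(
  delta_rot=[
    [0,0,0],
    [0,0,0],
    [0,0,0],
    [0,0,0],
    [0,0,0],
    [0,0,0],
    [0,0,0],
    [0,0,0],
    [0,0,0],
    [0,0,0],
    [0,0,0],
    [0,0,0],
  ],
  delta_pos=[
    [0,0,0],
    [0,0,0],
    [0,0,0],
    [0,0,0],
    [0,0,0],
    [0,0,0],
    [0,0,0],
    [0,0,-0.01],
    [0,0,-0.035],
    [0,0,-0.065],
    [0,0,-0.095],
    [0,0,-0.12],
  ],
  gripper=[0.3,0.1,-0.3,-0.6,-1,-1,-1,-1,-1,-1,-1,-1],
)

```text
time: 7.05
position: [0.6081, -0.0291, 0.271]
tool_rot: [-0.022, 1.0, -0.0, 0.001]
ft_force: [0.6, -0.3, -0.2]
grip_width: 0.0861
grip_force: 0.0
```

Call:
arm_command(
  delta_rot=[
    [0,0,7],
    [0,0,14],
    [0,0,21],
    [0,0,28],
    [0,0,35],
    [0,0,42],
    [0,0,49],
    [0,0,56],
    [0,0,63],
    [0,0,70],
    [0,0,77],
    [0,0,84],
  ],
  delta_pos=[
    [0.006,-0.012,0],
    [0.018,-0.034,0],
    [0.033,-0.063,0],
    [0.048,-0.092,0],
    [0.064,-0.122,0],
    [0.08,-0.152,0],
    [0.096,-0.182,0],
    [0.112,-0.212,0],
    [0.127,-0.242,0],
    [0.142,-0.27,0],
    [0.152,-0.29,0],
    [0.158,-0.302,0],
  ],
  gripper=[-1,-1,-1,-1,-1,-1,-1,-1,-1,-1,-1,-1],
)

```text
time: 8.05
position: [0.462, -0.3406, 0.2689]
tool_rot: [0.656, 0.755, -0.001, 0.001]
ft_force: [0.1, -0.4, 0.9]
grip_width: 0.0867
grip_force: 0.0
```

Call:
arm_command(
  delta_rot=[
    [0,0,7],
    [0,0,14],
    [0,0,21],
    [0,0,28],
    [0,0,35],
    [0,0,42],
    [0,0,48],
    [0,0,52],
    [0,0,52],
    [0,0,52],
  ],
  delta_pos=[
    [0,0,0],
    [0,0,0],
    [0,0,0],
    [0,0,0],
    [0,0,0],
    [0,0,0],
    [0,0,0],
    [0,0,0],
    [0,0,0],
    [0,0,0],
  ],
  gripper=[-1,-1,-1,-1,-1,-1,-1,-1,-1,-1],
)

```text
time: 8.88
position: [0.4632, -0.3378, 0.2687]
tool_rot: [0.918, 0.396, 0.0, 0.0]
ft_force: [0.1, 0.5, 0.3]
grip_width: 0.087
grip_force: 0.0
```

```bash
python3 look.py w3
```

```text
8.8833 [ 0.4632 -0.3378  0.2687] y yaw -43.33 z [ 0.    -0.001 -1.   ] 0.08700300848060315 [0.08782312 0.45222983 0.32742681]
```

View pics/w3.png

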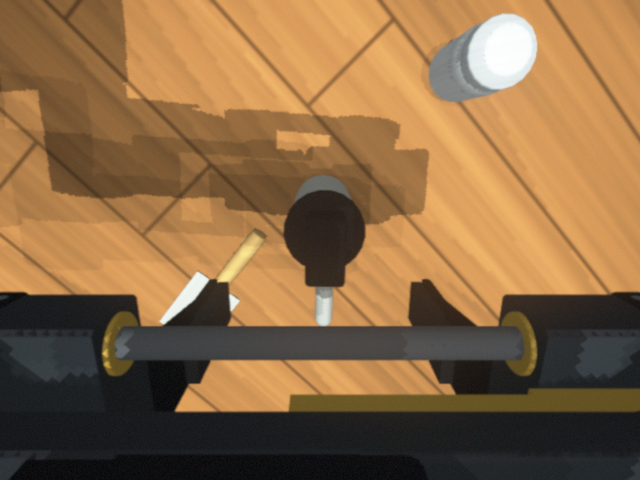

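The wrist view shows the tall pump's lid at about (325,231), head front at about (325,286) and spout tip at about (323,320), so it is nearly aligned between the fingers.

Run:
```python
from h import *
import pickle
o,c=pickle.load(open('w3.pkl','rb'))
g=c['pixels'].astype(int); m=((g.max(2)<60)).astype(np.uint8); m[:180]=0;m[295:]=0;m[:,:260]=0;m[:,390:]=0
m=cv2.morphologyEx(m,cv2.MORPH_OPEN,np.ones((9,9)))
for r in (222,230,238,270,278): xs=np.flatnonzero(m[r]); print(r,xs.min(),xs.max())
L=onz(c,325,231,.142,o); print('lid',L.round(4))
for yaw in(-130,-132,-134,-136):
  e=np.array([np.cos(np.radians(yaw)),np.sin(np.radians(yaw)),0]); a=L*[1,1,0]
  print(yaw,*[np.round(proj(c,a+e*d+[0,0,z],o),1) for d,z in((0,.142),(.025,.196),(.06,.182))])
```

```text
222 286 363
230 285 363
238 286 362
270 307 342
278 307 342
lid [ 0.4679 -0.3413  0.142 ]
-130 [325. 231.] [328.1 286.1] [330.  321.3]
-132 [325. 231.] [326.9 286.1] [327.2 321.4]
-134 [325. 231.] [325.6 286.1] [324.4 321.4]
-136 [325. 231.] [324.3 286.1] [321.7 321.3]
```

Call:
arm_command(
  delta_rot=[
    [0,0,1.5],
    [0,0,1.5],
    [0,0,1.5],
    [0,0,1.5],
    [0,0,1.5],
    [0,0,1.5],
    [0,0,1.5],
    [0,0,1.5],
    [0,0,1.5],
    [0,0,1.5],
    [0,0,1.5],
    [0,0,1.5],
  ],
  delta_pos=[
    [0,0.004,0.015],
    [0,0.004,0.045],
    [0,0.004,0.075],
    [0,0.004,0.096],
    [0,0.004,0.105],
    [0,0.004,0.106],
    [0,0.004,0.106],
    [0,0.004,0.106],
    [0,0.004,0.106],
    [0,0.004,0.106],
    [0,0.004,0.106],
    [0,0.004,0.106],
  ],
  gripper=[-1,-1,-1,-1,-1,-0.3,0,0.2,0.2,0.2,0.2,0.2],
  grip_force=15,
)

```text
time: 9.93
position: [0.4664, -0.3408, 0.1628]
tool_rot: [0.924, 0.383, 0.0, 0.001]
ft_force: [0.7, 0.1, -0.2]
grip_width: 0.0481
grip_force: 0.0
```

Call:
arm_command(
  delta_rot=[
    [0,0,0],
    [0,0,0],
    [0,0,0],
    [0,0,0],
    [0,0,0],
    [0,0,0],
    [0,0,0],
    [0,0,0],
  ],
  delta_pos=[
    [0,0,0],
    [0,0,0],
    [0,0,0],
    [0,0,0],
    [0,0,0],
    [0,0,0],
    [0,0,0],
    [0,0,0],
  ],
  gripper=[0.3,0.4,0.5,0.6,1,1,1,1],
  grip_force=15,
)

```text
time: 10.6
position: [0.4662, -0.3406, 0.1621]
tool_rot: [0.924, 0.383, 0.0, 0.0]
ft_force: [0.2, -0.5, 0.8]
grip_width: 0.0279
grip_force: 15.0
```

Call:
arm_command(
  delta_rot=[
    [0,0,0],
    [0,0,0],
    [0,0,0],
    [0,0,0],
  ],
  delta_pos=[
    [0,0,0],
    [0,0,0],
    [0,0,0],
    [0,0,0],
  ],
  gripper=[1,1,1,1],
  grip_force=40,
)

```text
time: 10.93
position: [0.4662, -0.3406, 0.1621]
tool_rot: [0.924, 0.383, 0.0, 0.0]
ft_force: [1.2, -0.5, -0.1]
grip_width: 0.0275
grip_force: 40.0
```

Call:
arm_command(
  delta_rot=[
    [0,0,0],
    [0,0,0],
    [0,0,0],
    [0,0,-3],
    [0,0,-8],
    [0,0,-14],
    [0,0,-20],
    [0,0,-26],
    [0,0,-32],
    [0,0,-38],
    [0,0,-44],
    [0,0,-50],
  ],
  delta_pos=[
    [0,0,-0.008],
    [0,0,-0.026],
    [0,0,-0.05],
    [0.007,-0.006,-0.08],
    [0.022,-0.018,-0.11],
    [0.045,-0.036,-0.135],
    [0.07,-0.056,-0.15],
    [0.098,-0.078,-0.158],
    [0.127,-0.102,-0.16],
    [0.156,-0.125,-0.16],
    [0.185,-0.148,-0.16],
    [0.21,-0.168,-0.16],
  ],
  gripper=[1,1,1,1,1,1,1,1,1,1,1,1],
)

```text
time: 11.93
position: [0.4939, -0.07, 0.3214]
tool_rot: [0.673, 0.739, -0.0, -0.002]
ft_force: [0.8, 0.3, -4.9]
grip_width: 0.0278
grip_force: 40.0
```

Call:
arm_command(
  delta_rot=[
    [0,0,-6],
    [0,0,-13],
    [0,0,-20],
    [0,0,-27],
    [0,0,-34],
    [0,0,-41],
    [0,0,-48],
    [0,0,-55],
    [0,0,-62],
    [0,0,-69],
    [0,0,-76],
    [0,0,-82],
  ],
  delta_pos=[
    [0.024,0.004,0],
    [0.048,0.008,0],
    [0.072,0.012,0],
    [0.096,0.017,0],
    [0.118,0.024,0],
    [0.134,0.036,0],
    [0.144,0.055,0],
    [0.15,0.075,0],
    [0.154,0.095,0],
    [0.156,0.11,0],
    [0.157,0.117,0],
    [0.157,0.119,0],
  ],
  gripper=[1,1,1,1,1,1,1,1,1,1,1,1],
)

```text
time: 12.93
position: [0.6006, 0.0943, 0.3205]
tool_rot: [0.022, 1.0, 0.0, -0.001]
ft_force: [-0.7, 0.1, -5.5]
grip_width: 0.0279
grip_force: 40.0
```

Call:
arm_command(
  delta_rot=[
    [0,0,-3],
    [0,0,-5.5],
    [0,0,-5.5],
    [0,0,-5.5],
    [0,0,-5.5],
    [0,0,-5.5],
    [0,0,-5.5],
    [0,0,-5.5],
    [0,0,-5.5],
    [0,0,-5.5],
  ],
  delta_pos=[
    [0,0,0],
    [0,0,0.01],
    [0,0,0.03],
    [0,0,0.055],
    [0,0,0.08],
    [0,0,0.1],
    [0,0,0.115],
    [0,0,0.122],
    [0,0,0.125],
    [0,0,0.125],
  ],
  gripper=[1,1,1,1,1,1,1,1,1,1],
)

```text
time: 13.77
position: [0.5996, 0.0937, 0.1963]
tool_rot: [-0.022, 1.0, 0.0, -0.001]
ft_force: [-0.9, 0.6, -4.5]
grip_width: 0.0276
grip_force: 40.0
```

```bash
python3 look.py w4
python3 - <<'E'
from h import *
c=viewer.camera('scene'); cv2.imwrite('pics/s4.png',cv2.resize(c['pixels'][180:380,150:400],None,fx=3,fy=3))
E
```

```text
13.7667 [0.5996 0.0937 0.1963] y yaw 92.56 z [-0.002  0.    -1.   ] 0.02764849478410889 [-0.86531131  0.6091766  -4.53626127]
```

View pics/s4.png

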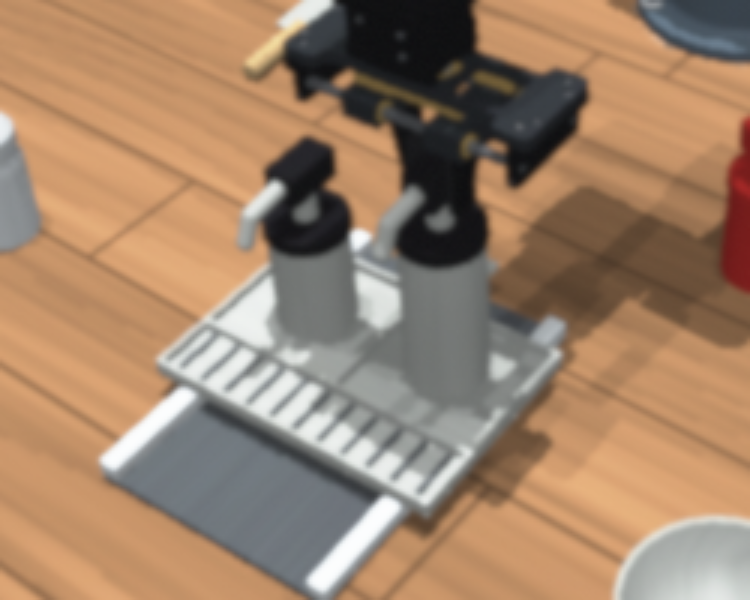

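The short pump stands upright in the right bay, foot at about (315,335). The tall one hangs just above the left bay, foot at about (445,395), and the two spouts are parallel over the trough. Lowering about 7 mm.

Call:
arm_command(
  delta_rot=[
    [0,0,0],
    [0,0,0],
    [0,0,0],
    [0,0,0],
    [0,0,0],
    [0,0,0],
  ],
  delta_pos=[
    [0,0,0.0015],
    [0,0,0.003],
    [0,0,0.0045],
    [0,0,0.0055],
    [0,0,0.0065],
    [0,0,0.0065],
  ],
  gripper=[1,1,1,1,1,1],
)

```text
time: 14.37
position: [0.6001, 0.0937, 0.1904]
tool_rot: [-0.022, 1.0, 0.0, -0.0]
ft_force: [0.6, -0.3, -4.1]
grip_width: 0.0279
grip_force: 40.0
```

Call:
arm_command(
  delta_rot=[
    [0,0,0],
    [0,0,0],
    [0,0,0],
  ],
  delta_pos=[
    [0,0,0.0005],
    [0,0,0.001],
    [0,0,0.001],
  ],
  gripper=[1,1,1],
)

```text
time: 14.62
position: [0.6002, 0.0937, 0.1895]
tool_rot: [-0.022, 1.0, 0.0, -0.0]
ft_force: [0.1, 0.4, -4.1]
grip_width: 0.0276
grip_force: 40.0
```

Call:
arm_command(
  delta_rot=[
    [0,0,0],
    [0,0,0],
    [0,0,0],
    [0,0,0],
  ],
  delta_pos=[
    [0,0,0.0005],
    [0,0,0.001],
    [0,0,0.0015],
    [0,0,0.0015],
  ],
  gripper=[1,1,1,1],
)

```text
time: 14.95
position: [0.6006, 0.0937, 0.1891]
tool_rot: [-0.022, 1.0, -0.0, 0.001]
ft_force: [-2.5, -0.3, 2.4]
grip_width: 0.0277
grip_force: 40.0
```

Call:
arm_command(
  delta_rot=[
    [0,0,0],
    [0,0,0],
    [0,0,0],
    [0,0,0],
    [0,0,0],
    [0,0,0],
    [0,0,0],
    [0,0,0],
    [0,0,0],
    [0,0,0],
    [0,0,0],
    [0,0,0],
  ],
  delta_pos=[
    [0,0,0],
    [0,0,0],
    [0,0,0],
    [0,0,0],
    [0,0,0],
    [0,0,0],
    [0,0,0],
    [0,0,-0.008],
    [0,0,-0.028],
    [0,0,-0.055],
    [0,0,-0.075],
    [0,0,-0.085],
  ],
  gripper=[0.3,0.1,-0.3,-0.6,-1,-1,-1,-1,-1,-1,-1,-1],
)

```text
time: 15.95
position: [0.6019, 0.0937, 0.2767]
tool_rot: [-0.022, 1.0, -0.0, 0.003]
ft_force: [-0.1, -0.2, -0.5]
grip_width: 0.0859
grip_force: 0.0
```

Call:
arm_command(
  delta_rot=[
    [0,0,0],
    [0,0,0],
    [0,0,0],
    [0,0,0],
    [0,0,0],
    [0,0,0],
    [0,0,0],
    [0,0,0],
  ],
  delta_pos=[
    [0.015,-0.009,0],
    [0.04,-0.024,0],
    [0.065,-0.038,0],
    [0.085,-0.05,0],
    [0.098,-0.058,0],
    [0.103,-0.061,0],
    [0.103,-0.061,0],
    [0.103,-0.061,0],
  ],
  gripper=[-1,-1,-1,-1,-1,-1,-1,-1],
)

```text
time: 16.62
position: [0.5008, 0.0282, 0.2733]
tool_rot: [-0.022, 1.0, 0.0, 0.001]
ft_force: [0.4, -0.1, 0.3]
grip_width: 0.0868
grip_force: 0.0
```

```bash
python3 look.py w5
python3 - <<'E'
from h import *
c=viewer.camera('top'); t=c['pixels'][140:290,255:425]
w=cv2.imread('pics/w5.png'); cv2.imwrite('pics/m5.png',np.hstack([cv2.resize(t,(400,353)),cv2.resize(w,(400,300))[:, :] if 0 else cv2.copyMakeBorder(cv2.resize(w,(400,300)),0,53,0,0,0)]))
E
```

```text
16.6167 [0.5008 0.0282 0.2733] y yaw 92.53 z [ 0.001  0.    -1.   ] 0.08675797582918271 [ 0.38218253 -0.11394894  0.30344484]
```

View pics/m5.png

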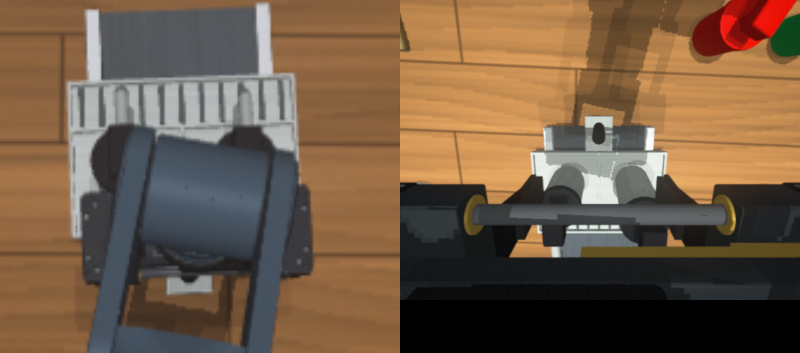

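Both pumps stand in their bays with spouts over the trough (left crop, (120,100) and (245,105)). The post is at about (317,211) in full wrist pixels.

Run:
```python
from h import *
import pickle
o,c=pickle.load(open('w5.pkl','rb'))
m=(c['pixels'].max(2)<75).astype(np.uint8); m[:180]=0;m[245:]=0;m[:,:290]=0;m[:,350:]=0
n,l,s,ce=cv2.connectedComponentsWithStats(m); i=1+np.argmax(s[1:,4]); print(s[i],ce[i])
x,y,w,h,_=s[i]
print(onz(c,x+w/2,y+h-10,.11,o).round(4),'post proj',[np.round(proj(c,[.5,.0275,z],o)) for z in(.027,.11)])
```

```text
[308 197  20  33 547] [317.58318099 213.73674589]
[0.5004 0.0266 0.11  ] post proj [array([319., 203.]), array([319., 220.])]
```

Call:
arm_command(
  delta_rot=[
    [0,0,0],
    [0,0,0],
    [0,0,0],
    [0,0,0],
    [0,0,0],
    [0,0,0],
    [0,0,0],
    [0,0,0],
    [0,0,0],
    [0,0,0],
    [0,0,0],
    [0,0,0],
  ],
  delta_pos=[
    [0,-0.001,0.012],
    [0,-0.001,0.04],
    [0,-0.001,0.07],
    [0,-0.001,0.1],
    [0,-0.001,0.13],
    [0,-0.001,0.155],
    [0,-0.001,0.175],
    [0,-0.001,0.19],
    [0,-0.001,0.197],
    [0,-0.001,0.197],
    [0,-0.001,0.197],
    [0,-0.001,0.197],
  ],
  gripper=[-1,-1,-1,-1,-1,-1,-1,-1,-0.3,0,0.3,0.4],
  grip_force=20,
)

```text
time: 17.72
position: [0.5012, 0.0272, 0.0768]
tool_rot: [-0.022, 1.0, -0.0, 0.001]
ft_force: [-0.5, 0.0, 0.3]
grip_width: 0.068
grip_force: 0.0
```

Call:
arm_command(
  delta_rot=[
    [0,0,0],
    [0,0,0],
    [0,0,0],
    [0,0,0],
    [0,0,0],
    [0,0,0],
    [0,0,0],
    [0,0,0],
    [0,0,0],
  ],
  delta_pos=[
    [0,0,0],
    [0,0,0],
    [0,0,0],
    [0,0,0],
    [0,0,0],
    [0,0,0],
    [0,0,0],
    [0,0,0],
    [0,0,0],
  ],
  gripper=[0.5,0.6,1,1,1,1,1,1,1],
)

```text
time: 18.47
position: [0.5002, 0.0266, 0.0761]
tool_rot: [-0.023, 1.0, -0.0, -0.0]
ft_force: [-0.1, -3.4, 1.1]
grip_width: 0.0195
grip_force: 20.0
```

Call:
arm_command(
  delta_rot=[
    [0,0,0],
    [0,0,0],
    [0,0,0],
    [0,0,0],
    [0,0,0],
    [0,0,0],
    [0,0,0],
    [0,0,0],
    [0,0,0],
    [0,0,0],
    [0,0,0],
    [0,0,0],
  ],
  delta_pos=[
    [-0.001,0,0],
    [-0.004,0,0],
    [-0.009,0,0],
    [-0.016,0,0],
    [-0.024,0,0],
    [-0.032,0,0],
    [-0.04,0,0],
    [-0.048,0,0],
    [-0.055,0,0],
    [-0.06,0,0],
    [-0.064,0,0],
    [-0.066,0,0],
  ],
  gripper=[1,1,1,1,1,1,1,1,1,1,1,1],
)

```text
time: 19.47
position: [0.5662, 0.0296, 0.0761]
tool_rot: [-0.022, 1.0, -0.0, -0.0]
ft_force: [-2.4, -5.3, 3.7]
grip_width: 0.0196
grip_force: 20.0
```

Call:
arm_command(
  delta_rot=[
    [0,0,0],
    [0,0,0],
    [0,0,0],
    [0,0,0],
    [0,0,0],
    [0,0,0],
    [0,0,0],
    [0,0,0],
  ],
  delta_pos=[
    [-0.003,0,0],
    [-0.006,0,0],
    [-0.009,0,0],
    [-0.012,0,0],
    [-0.015,0,0],
    [-0.018,0,0],
    [-0.02,0,0],
    [-0.021,0,0],
  ],
  gripper=[1,1,1,1,1,1,1,1],
)

```text
time: 20.13
position: [0.5868, 0.0305, 0.0761]
tool_rot: [-0.022, 1.0, -0.0, -0.0]
ft_force: [-3.1, -5.4, 3.3]
grip_width: 0.0191
grip_force: 20.0
```

Call:
arm_command(
  delta_rot=[
    [0,0,0],
    [0,0,0],
    [0,0,0],
    [0,0,0],
    [0,0,0],
    [0,0,0],
  ],
  delta_pos=[
    [-0.0015,0,0],
    [-0.003,0,0],
    [-0.0045,0,0],
    [-0.006,0,0],
    [-0.0075,0,0],
    [-0.008,0,0],
  ],
  gripper=[1,1,1,1,1,1],
)

```text
time: 20.63
position: [0.5923, 0.0308, 0.0761]
tool_rot: [-0.023, 1.0, -0.0, -0.003]
ft_force: [-6.2, -5.5, 8.8]
grip_width: 0.0192
grip_force: 20.0
```

Call:
arm_command(
  delta_rot=[
    [0,0,0],
    [0,0,0],
    [0,0,0],
    [0,0,0],
    [0,0,0],
  ],
  delta_pos=[
    [-0.001,0,0],
    [-0.002,0,0],
    [-0.003,0,0],
    [-0.004,0,0],
    [-0.004,0,0],
  ],
  gripper=[1,1,1,1,1],
)

```text
time: 21.05
position: [0.5923, 0.0308, 0.0761]
tool_rot: [-0.023, 1.0, -0.0, -0.007]
ft_force: [-12.6, -7.1, 13.4]
grip_width: 0.0192
grip_force: 20.0
```

Call:
arm_command(
  delta_rot=[
    [0,0,0],
    [0,0,0],
    [0,0,0],
    [0,0,0],
    [0,0,0],
  ],
  delta_pos=[
    [-0.001,0,0],
    [-0.002,0,0],
    [-0.003,0,0],
    [-0.004,0,0],
    [-0.004,0,0],
  ],
  gripper=[1,1,1,1,1],
)

```text
time: 21.47
position: [0.5926, 0.0308, 0.0759]
tool_rot: [-0.023, 1.0, -0.0, -0.011]
ft_force: [-18.2, -8.3, 18.1]
grip_width: 0.019
grip_force: 20.0
```

Call:
arm_command(
  delta_rot=[
    [0,0,0],
    [0,0,0],
    [0,0,0],
    [0,0,0],
    [0,0,0],
    [0,0,0],
    [0,0,0],
    [0,0,0],
    [0,0,0],
    [0,0,0],
  ],
  delta_pos=[
    [0.003,0,0],
    [0.006,0,0],
    [0.008,0,0],
    [0.008,0,0],
    [0.008,0,0],
    [0.008,0,0],
    [0.008,0,0],
    [0.008,0,0],
    [0.008,0,0],
    [0.008,0,0],
  ],
  gripper=[1,1,1,1,0.8,0.4,-0.2,-0.7,-0.7,-0.7],
)

```text
time: 22.3
position: [0.5953, 0.0318, 0.0759]
tool_rot: [-0.022, 1.0, 0.0, 0.0]
ft_force: [-0.2, -0.3, 0.2]
grip_width: 0.0453
grip_force: 0.0
```

Call:
arm_command(
  delta_rot=[
    [0,0,0],
    [0,0,0],
    [0,0,0],
    [0,0,0],
    [0,0,0],
    [0,0,0],
    [0,0,0],
    [0,0,0],
    [0,0,0],
    [0,0,0],
  ],
  delta_pos=[
    [0,0,-0.01],
    [0,0,-0.03],
    [0.005,0,-0.055],
    [0.02,0,-0.08],
    [0.05,0,-0.11],
    [0.085,0,-0.14],
    [0.12,0,-0.17],
    [0.15,0,-0.19],
    [0.17,0,-0.2],
    [0.17,0,-0.2],
  ],
  gripper=[-0.7,-0.7,-0.7,-0.7,-0.7,-0.7,-0.7,-0.7,-0.7,-0.7],
)

```text
time: 23.13
position: [0.4215, 0.0244, 0.279]
tool_rot: [-0.022, 1.0, -0.0, 0.001]
ft_force: [-0.2, 0.4, -0.4]
grip_width: 0.0741
grip_force: 0.0
```

Run:
```python
from h import *
print(status.get_obs()['position'],status.get_obs()['ft_force'])
t=viewer.camera('top')['pixels'][100:260,240:420]; s=viewer.camera('scene')['pixels'][180:400,130:400]
cv2.imwrite('pics/f.png',np.hstack([cv2.resize(t,(394,350)),cv2.resize(s,(400,350))]))
```

```text
[0.4214878  0.02444066 0.27903774] [-0.16472302  0.43724218 -0.35929257]
```

View pics/f.png

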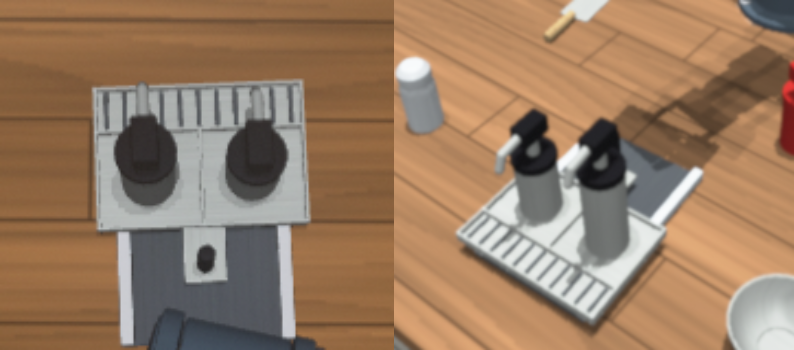

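The slide is fully out. Both pumps stand in their bays (left crop, heads at (145,140) and (260,145)) with spouts over the trough, and the arm is clear.

```bash
python3 -c "
from rig import robot; print(robot.hand_in())"
```

```text
the job is handed in; nothing more can be done
None
```

I handed the job in: the tall pump stands in the left bay and the short pump in the right, spouts over the trough, with the slide pushed to its end stop and released; no verdict came back.

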